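# Index the grinding fixture to its last rough blank

### The arm

A 6-joint arm with a two-finger parallel gripper is mounted at the origin on the work surface. World frame = base frame: x ahead of the robot, y to its left, z up, the work surface at z = 0. Lengths are in m, angles in degrees, forces in N, time in s.
With the tool pointing down it reaches from about 0.325 to 0.85 m from the base axis. Payload 15.5 kg.
Tool frame: the origin (TCP) lies at the very end of the fingers, on their centre line; the grasp point (between the pads) lies arm.grip_depth behind it (arm.grip_depth is the distance from the TCP to the grasp point, in m); z points along the fingers, y is the line along which they close (so a half turn about z gives the same grasp; the last joint's range is limited). The gripper opens to 91 mm and grips with 3 to 60 N. Pads are 32 mm wide; open, the fingers measure 118 mm over their backs; the gripper's body (76 mm by 178 mm) begins 60 mm behind the grasp point.
Start: joints at [59.043, 28.281, 77.091, -0, 74.628, -5.472], TCP at [0.269, 0.564, 0.214] pointing down, gripper open.
Joint ranges: [-166.48, 166.48], [-47.26, 123.95], [12.59, 153.08], [-70.14, 250.14], [6.76, 159.57], [-176.63, 176.63]. Speed limits (degrees/s): [108.29, 108.29, 147.25, 172.46, 172.46, 172.46].

### API

Orientations are given as a 3x3 rotation matrix whose columns are the frame's x, y, z axes.
In Python, from rig import arm gives the robot as it stands. Calls block until the motion is done:
- arm.move_to(position, orientation): joint-space move of the TCP to a pose.
- arm.move_l(position, orientation=None, feed=0.15): straight line of the TCP; orientation=None keeps the orientation; feed is the mean speed in m/s.
- arm.move_joints(angles): joint-space move.
- arm.grip(opening): finger opening in m; the grip force is fixed at half the most; returns when the fingers have stopped.
- arm.sleep(seconds).
- arm.solve_ik(position, orientation): joint angles nearest the present ones, or None.
- arm.snapshot(name): name is "side" or "top"; returns the picture (420x560x3 uint8, red, green, blue); there is no depth.
- arm.get_calibration(name): a dict with "intrinsics" (3x3 intrinsics, pixels), "cam_to_world" (4x4, takes a point from camera to world coordinates). Camera axes: x right, y down, z forward; pixel columns grow to the right and rows downward; lengths in m; the calibration is good to about 2 mm. A picture is of the moment at which its call begins. get_calibration takes no time and is no camera call.
A pose or a line that the arm cannot do raises arm.Unreachable and nothing moves.
- arm.sign_off(): hands the job in; it is judged then, once.
Readings, each from a call of its own:
- arm.current_t(): time.
- arm.current_joint_positions(): joint angles.
- arm.current_dq(): joint speeds.
- arm.current_tau(): joint torques, N m.
- arm.current_ee_pos(): TCP position.
- arm.current_tool_rot(): TCP orientation.
- arm.current_force(): force on the tool from outside, world axes, zero at the start.
- arm.current_torque(): the same for the moment, N m.
- arm.current_width(): finger opening in m.
- arm.current_grasp_force(): force on a finger pad.
Only numpy, scipy, OpenCV 4.12 (cv2) and the standard library are available. Lean on these libraries where they do the work, as an engineer would, in place of code of your own. Each camera call takes 0.05 s, during which the arm holds its last target. There are 200 camera calls.

### The job

Bring the one square, still unground blank on the indexing table round to the fixed pointer at the grinding wheel: swing the table's clamp lever fully out to release it, wind the handwheel until the square blank's line stands at the pointer tip and stop there, then swing the clamp lever fully back in. Turn the table only by its handwheel, without touching the table or the stones, and leave the bottle, brush and bowl beside it where they are.

Things in the scene. Friction and masses are not known exactly. Their poses are not given: they have to be found in the camera images.
- index_table (a joint): Angle of the round steel indexing table (166 mm across, top 85 mm above the bench, vertical axis), rad, growing anticlockwise seen from above; 0 = the square blank's line exactly at the pointer. It starts 0.45 to 0.65 rad clockwise of that (negative). A self-locking worm drives it: it cannot be pushed round.
- handwheel (a joint): Angle of the handwheel, rad, over all turns, growing clockwise seen from above. Table angle = 0.025 x this (40 turns to one; both 0 together; clockwise here turns the table anticlockwise). Level dark steel disc, 108 mm across, 12 mm thick, top 125 mm above the bench, on a grey gear box on the unit. About 2 N at its spinner turns it; it stays where it is left.
- clamp (a joint): Angle of the clamp lever, rad: 0 = fully in (clamped, lever alongside the base), 1.2 = fully out (released, a stop at each end); it grows clockwise seen from above. Stays where it is left; about 2 N at its knob moves it.
- spinner_grip (a point): Middle of the handwheel's upright black spinner handle: round, 22 mm diameter, 50 mm tall, spinning freely on its own pin, 40 mm off the handwheel's axis. This point is 28 mm above its lower end; its top is 22 mm higher (about 177 mm above the bench); the wheel disc lies 29.5 mm below this point.
- wheel_axis (a point): Point on the handwheel's vertical axis, at the top of its disc (125 mm above the bench). Only a hub 32 mm across and 6 mm high stands on the disc there.
- clamp_knob (a point): Centre of the graspable upper part of the upright black round knob on the clamp lever's end: 18 mm diameter, top 18 mm above this point, lever bar (10 mm thick) 17 mm below it; 80 mm above the bench and 72 mm from the lever's pivot. The knob does not spin on the lever.
- clamp_pivot (a point): Point on the clamp lever's vertical pivot axis, 70 mm above the bench.
- blank_line (a point): Outer end of the square blank's dark rim line, 82.5 mm from the table's axis, turning with the table. Ten marble stones stand on the table on brass stubs, 36 degrees apart, 56 mm from its axis, each with such a line on the rim beside it: nine are finished domes 24 mm across; one is a square block 24 x 24 x 20 mm, top 113 mm above the bench.
- pointer_tip (a point): Tip of the fixed steel pointer, on a small pillar at the wheel side of the table, 90 mm above the bench, just outside the table's rim.
- indexer: The whole bolted-down unit, white cast base 210 x 210 mm, 55 mm high; origin under the table's axis at bench level, its x axis points from the table's axis to the pointer and grinding wheel. In its frame (mm): handwheel axis (-90, -135), clamp pivot (-20, 125); small fixed grinding head with wheel at x 120 to 240, up to 205 high.
- coolant: Bystander: white plastic bottle 52 mm across, 130 mm tall, standing by the unit; origin under its centre.
- brush: Bystander: wooden brush 170 mm long lying on the robot's side of the unit; origin on its underside.
- dish: Bystander: white bowl 64 mm across, 35 mm tall, by the unit; origin under its centre.

How it is judged (in metres and radians):
On the way, in this order (a step that is already met when the one before it is completed fails the run):
1. the clamp lever is swung out (past 1.0 rad) before the table has been turned (value of joint clamp above 1 rad and value of joint index_table below -0.4 rad and distance of blank_line from where it was at the start of the episode below 0.006 m), for 0.1 s.
2. with the clamp still out, the square blank's line is wound to the pointer (within 0.03 rad) and stopped (value of joint index_table between -0.03 and 0.03 rad and value of joint clamp above 1 rad and velocity of joint handwheel between -0.5 and 0.5 rad/s), for 0.2 s.
At the end, for the whole second after the job is handed in: The square blank's line is at the pointer within 0.03 rad of table angle (2.5 mm at the rim), the handwheel is at rest and the clamp lever is back in (below 0.15 rad) (value of joint index_table between -0.03 and 0.03 rad and value of joint clamp below 0.15 rad and velocity of joint handwheel between -0.1 and 0.1 rad/s); the robot touches nothing.
It fails at once if the table or the stones on it touched by the robot (over 2 N) (contact force between any of the arm, the fingers and index_table above 2 N).
It fails at once if the bottle, brush or dish by the unit moved more than 30 mm (distance of any of coolant, brush, dish from where it was at the start of the episode above 0.03 m).
It also fails if it takes over 72 s, if anything falls off the work surface, if the arm or the gripper's body presses on something with over 40 N, if the wrist force passes 120 N, or if a joint passes its speed limit or range.

## Working session

There is one attempt and no reset: what is moved stays moved. The work goes in short steps, each a Python script; the robot and the scene stay as the last script left them, time stands still between calls to the robot, and variables do not carry over. Pictures are saved under pics/ and viewed, at most 10 in all, crops included, and the job is handed in when it is done.

```bash
ls; mkdir -p pics; python3 - <<'E'
from rig import arm
import cv2,numpy as np
for n in("top","side"):
    im=arm.snapshot(n); cv2.imwrite(f"pics/{n}0.png",im[:,:,::-1])
    c=arm.get_calibration(n); print(n,np.round(c["intrinsics"],1).tolist(),np.round(c["cam_to_world"],3).tolist())
print(arm.grip_depth,arm.current_t(),np.round(arm.current_tool_rot(),3).tolist(),arm.current_width())
E
```

```text
pics
top [[525.2, 0.0, 282.3], [0.0, 525.2, 217.0], [0.0, 0.0, 1.0]] [[-0.005, -0.986, 0.166, 0.425], [-1.0, 0.01, 0.026, -0.038], [-0.027, -0.166, -0.986, 1.04], [0.0, 0.0, 0.0, 1.0]]
side [[519.1, 0.0, 277.1], [0.0, 519.1, 213.5], [0.0, 0.0, 1.0]] [[0.69, -0.55, 0.472, 0.101], [-0.724, -0.507, 0.468, -0.501], [-0.018, -0.664, -0.747, 0.878], [0.0, 0.0, 0.0, 1.0]]
0.0188 0.1 [[-0.903, 0.43, -0.001], [0.43, 0.903, -0.001], [0.0, -0.001, -1.0]] 0.09150815823485381
```

View pics/top0.png

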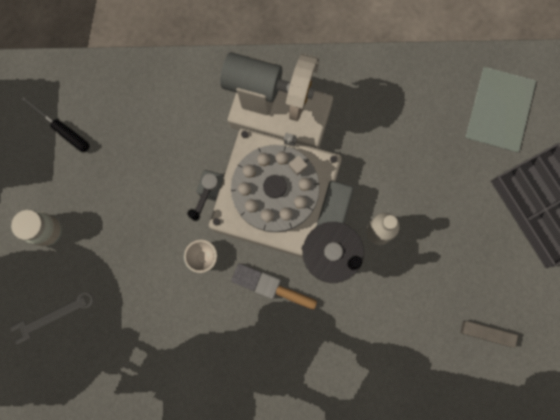

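View pics/side0.png

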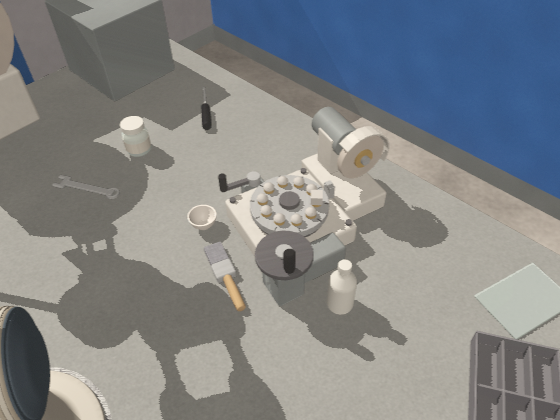

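Top: table centre ~(275,187), square blank (299,164), pointer (289,140), handwheel (333,252), spinner (355,263), clamp pivot (209,181), knob (195,214), bowl (200,256), brush (235–315,265–305), bottle (385,225). Side agrees. Next I refine these with masks and rays.

```bash
cat > h.py <<'E'
import cv2,numpy as np
from rig import arm
def ray(n,uv,z):
    c=arm.get_calibration(n);K=np.array(c["intrinsics"]);T=np.array(c["cam_to_world"])
    d=T[:3,:3]@np.linalg.inv(K)@[uv[0],uv[1],1];o=T[:3,3]
    return (o+d*(z-o[2])/d[2])
def proj(n,p):
    c=arm.get_calibration(n);K=np.array(c["intrinsics"]);T=np.array(c["cam_to_world"])
    q=K@(T[:3,:3].T@(np.array(p)-T[:3,3]));return q[:2]/q[2]
def Rdown(yaw): # tool z down, closing axis y at world angle yaw (deg)
    a=np.radians(yaw);y=np.array([np.cos(a),np.sin(a),0]);z=np.array([0,0,-1.]);return np.column_stack([np.cross(y,z),y,z])
E
python3 - <<'E'
from h import *
im=cv2.imread("pics/top0.png");g=cv2.cvtColor(im,cv2.COLOR_BGR2GRAY)
def blob(x0,y0,x1,y1,t,lab):
    m=(g[y0:y1,x0:x1]<t).astype(np.uint8)
    n,l,s,c=cv2.connectedComponentsWithStats(m)
    for i in range(1,n):
        if s[i,4]>15: print(lab,s[i,4],c[i]+[x0,y0],s[i])
blob(340,250,370,275,22,"spin");blob(183,200,207,226,25,"knob")
crop=cv2.resize(im[125:285,180:400],None,fx=3.6,fy=3.6,interpolation=cv2.INTER_CUBIC)
crop=cv2.convertScaleAbs(crop,alpha=1.8,beta=10)
cv2.imwrite("pics/c0.png",crop)
for l,uv,z in[("table",(275,187),.085),("wheel",(333,252),.125),("pivot",(209,181),.07),("ptr",(289,145),.09),("spin",(355,263),.177),("knob",(195,214),.098),("blank",(299,164),.113)]:print(l,np.round(ray("top",uv,z),4))
E
```

```text
spin 119 [354.45378151 262.58823529] [  8   7  13  12 119]
knob 65 [193.66153846 214.47692308] [ 6 10 10 10 65]
table [0.6424 0.0009 0.085 ]
wheel [ 0.5161 -0.1015  0.125 ]
pivot [0.6589 0.1272 0.07  ]
ptr [ 0.7217 -0.0258  0.09  ]
spin [ 0.4926 -0.1334  0.177 ]
knob [0.5905 0.147  0.098 ]
blank [ 0.6784 -0.044   0.113 ]
```

View pics/c0.png

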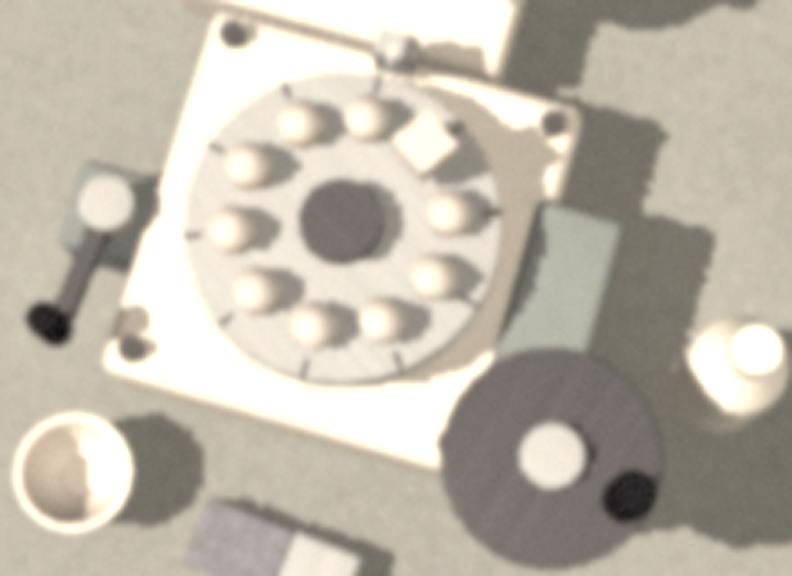

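Crop (3.6x): table circle about x187–502, y75–382; blank line at (455,128); hub (551,455); pivot cap (105,202); spinner (630,496). Now the rigid fit and table angle.

```bash
cat > fit.py <<'E'
from h import *
def c2p(u): return (np.array(u)+.5)/3.6-.5+[180,125]
def wz(u,z): return ray("top",c2p(u),z)[:2]
E
python3 - <<'E'
from fit import *
P=np.array([wz((344.5,228.5),.085),wz((551,455),.131),wz((105,202),.075)])
U=np.array([[0,0],[-.09,-.135],[-.02,.125]])
pm,um=P.mean(0),U.mean(0);Z=((P-pm)@[1,1j])*np.conj((U-um)@[1,1j]);yaw=np.angle(Z.sum())
r=lambda a:np.array([[np.cos(a),-np.sin(a)],[np.sin(a),np.cos(a)]])
F=(U-um)@r(yaw).T+pm
print("yaw",np.degrees(yaw),"fit",np.round(F,4).tolist(),"res mm",np.round((P-F)*1e3,1).tolist())
w=lambda u:r(yaw)@(np.array(u)-um)+pm
print("ptr meas",wz((398,65),.09),"in unit",np.round(r(-yaw)@(wz((398,65),.09)-F[0]),4))
L=[(455,128),(378,88),(287,90),(215,148),(192,235),(225,320),(305,368),(400,362),(473,300),(492,212)]
C,T=np.array([wz(u,.085) for u in L]),F[0]
a=np.unwrap([np.arctan2(*(q-T)[::-1])-yaw for q in C]);print("r",np.round(np.linalg.norm(C-T,axis=1),4))
print("line ang",np.round(a-np.arange(10)*np.pi/5,3),"mean",(a-np.arange(10)*np.pi/5).mean())
s=ray("top",(354.45,262.6),.165)[:2];sd=s-F[1];print("spin",s,"r",np.linalg.norm(sd),"ang",np.degrees(np.arctan2(sd[1],sd[0])))
k=ray("top",(193.7,214.5),.092)[:2];kd=k-F[2];print("knob",k,"r",np.linalg.norm(kd),"unit ang",np.degrees(np.arctan2(kd[1],kd[0])-yaw))
for n,p in(("side",[*F[0],.085]),("side",[*F[1],.131]),("side",[*s,.177]),("side",[*k,.098])):print(proj(n,p))
E
```

```text
yaw -16.851241000804674 fit [[0.6413, 0.0014], [0.516, -0.1017], [0.6584, 0.1268]] res mm [[-1.0, -1.0], [1.2, 1.2], [-0.2, -0.1]]
ptr meas [ 0.72612575 -0.02808425] in unit [ 0.0897 -0.0036]
r [0.0785 0.0764 0.0791 0.079  0.0781 0.0776 0.0763 0.0769 0.0776 0.0777]
line ang [-0.554 -0.583 -0.589 -0.592 -0.603 -0.602 -0.591 -0.573 -0.551 -0.56 ] mean -0.5797372158280962
spin [ 0.49423744 -0.13384669] r 0.03879243986375583 ang -124.16520588994078
knob [0.59068057 0.15056517] r 0.07175850399868176 unit ang 177.50613566495596
[288.50663762 201.35801299]
[283.28126995 249.50177286]
[288.04579365 250.58148286]
[221.71171662 175.55786143]
```

```bash
cat >> fit.py <<'E'
PV=np.array([.6584,.1268]);WA=np.array([.516,-.1017]);TA=np.array([.6413,.0014]);YAW=-16.85
def knob(th,z):  # th deg, tool pose over knob, closing tangentially
    a=YAW+179-th;return [*(PV+.072*np.array([np.cos(np.radians(a)),np.sin(np.radians(a))])),z],Rdown(a-90)
def best(p,R): # choose half turn nearer
    R2=R@np.diag([-1,-1,1]);q=arm.current_joint_positions();c=[]
    for r in(R,R2):
        s=arm.solve_ik(p,r)
        if s is not None:c.append((np.abs(np.array(s)-q).max(),r))
    return min(c,key=lambda x:x[0])[1]
def save(n,k):
    im=arm.snapshot(n);cv2.imwrite(f"pics/{k}.png",im[:,:,::-1]);return im
E
python3 - <<'E'
from fit import *
p,R=knob(0,.17);R=best(p,R);arm.move_to(p,R);arm.grip(.05)
p[2]=.069;arm.move_l(p,R,feed=.12)
print(arm.current_force());arm.grip(.023);print(arm.current_t(),arm.current_width(),arm.current_force(),arm.current_grasp_force())
save("side","s1")
E
```

```text
[-0.92067491  0.10363127  0.39213217]
4.375 0.022861277106440415 [0.06175045 2.15807334 0.97836622] 0.8881854079663754
```

View pics/s1.png

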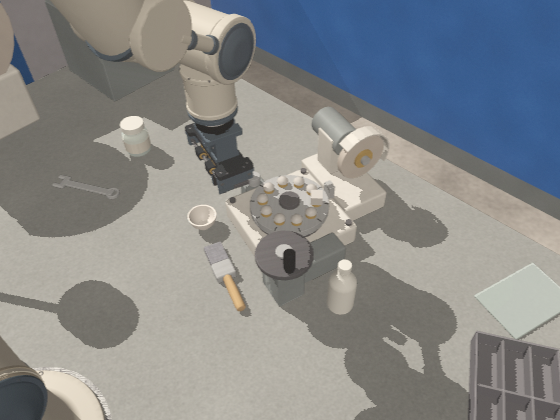

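The gripper stands over the knob at (222,180), with light contact on one pad. I swing it out.

```bash
python3 - <<'E'
from fit import *
R0=np.array(arm.current_tool_rot());s=1 if R0[:,1]@knob(0,0)[1][:,1]>0 else -1
for th in (10,20,30,40,50,60,66,69):
    p,R=knob(th,.069);arm.move_l(p,R@np.diag([s,s,1]),feed=.08)
    f=arm.current_force();print(th,round(arm.current_t(),2),np.round(f,1))
    if np.linalg.norm(f)>25:break
arm.grip(.05);q=arm.current_ee_pos();arm.move_l([q[0],q[1],.24],feed=.2)
# over to spinner
sp=np.array([.4942,-.1338]);d=sp-WA;a=np.arctan2(d[1],d[0]);sp=WA+.04*np.array([np.cos(a),np.sin(a)])
best_=None
p=[*sp,.24]
R=min((Rdown(y) for y in range(0,360,15) if arm.solve_ik(p,Rdown(y)) is not None),key=lambda r:abs(arm.solve_ik(p,r)[5]))
arm.move_to(p,R);save("side","s2");im=save("top","t2");print(arm.current_t(),arm.current_joint_positions(),R[:,1])
E
```

```text
10 4.75 [ 0.  -1.1 -0.4]
20 5.08 [0.4 0.  0. ]
30 5.4 [-0.  -0.4 -0.2]
40 5.72 [0.8 0.1 0.5]
50 6.05 [-0.1 -0.1 -0.2]
60 6.38 [ 0.  -0.   0.5]
66 6.63 [ 0.  -0.1 -0.3]
69 6.88 [-0.4  0.3 -0.9]
9.975 [-2.18724021e+01  1.76281797e+01  9.06982181e+01  8.97520903e-03
  7.16671898e+01 -6.95440401e+00] [ 0.96592583 -0.25881905  0.        ]
```

View pics/s2.png

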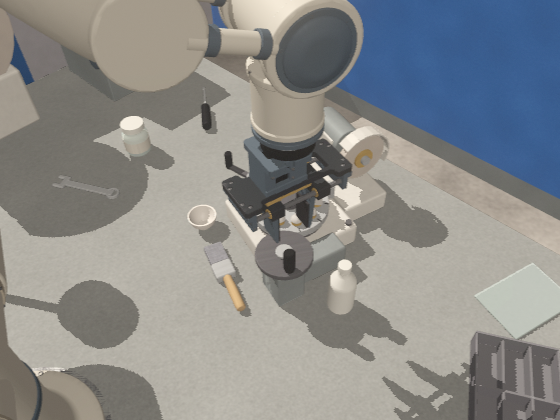

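```bash
python3 - <<'E'
from fit import *
for th in(57.3,65,69):
    p,_=knob(th,.098);print(th,proj("side",p))
print("tcp",arm.current_ee_pos(),proj("side",arm.current_ee_pos()))
im=cv2.imread("pics/s2.png");g=cv2.cvtColor(im,cv2.COLOR_BGR2GRAY)[145:175,215:245];m=(g<30).astype(np.uint8)
n,l,s,c=cv2.connectedComponentsWithStats(m);print(c[1:]+[215,145],s[1:])
E
```

```text
57.3 [224.19580109 154.56788087]
65 [226.75165029 152.10492412]
69 [228.24731084 150.91926738]
tcp [ 0.4942172  -0.13411802  0.23992634] [288.06701887 226.7576548 ]
[] []
```

Knob at (228,158) matches about 68° (clamp ~1.18 rad), and the TCP is above the spinner. I grip it and wind.

```bash
cat >> fit.py <<'E'
def wind(rad,feed=.12,step=.3):
    p0=np.array(arm.current_ee_pos());d=p0[:2]-WA;a0=np.arctan2(d[1],d[0]);n=int(np.ceil(abs(rad)/step));t0=arm.current_t();mx=0
    for i in range(1,n+1):
        a=a0-rad*i/n
        arm.move_l([*(WA+.04*np.array([np.cos(a),np.sin(a)])),p0[2]],feed=feed)
        f=np.linalg.norm(arm.current_force());mx=max(mx,f)
        if f>40: print("force stop",i,n,f);break
        if i==4: print("4 segs",arm.current_t()-t0)
    print("t",arm.current_t(),"maxF",mx,"w",arm.current_width(),"i",i)
E
python3 - <<'E'
from fit import *
p=np.array(arm.current_ee_pos());p[2]=.137;arm.move_l(p,feed=.12);print(arm.current_force())
arm.grip(.015);print(arm.current_width(),arm.current_grasp_force(),arm.current_force(),arm.current_t())
wind(3.0)
E
```

```text
[-0.74093167  0.12781941  0.24313984]
0.02120429636716722 30.000600521452725 [0.7726737  0.47476535 3.54430869] 11.5333
4 segs 1.0
t 14.0333 maxF 12.272836952678208 w 0.021173778912347358 i 10
```

```bash
python3 - <<'E'
from fit import *
wind(20.2,feed=.15,step=.35)
arm.sleep(.3);arm.grip(.045);p=np.array(arm.current_ee_pos());arm.move_l([p[0],p[1],.25],feed=.2)
arm.move_joints(np.array(arm.current_joint_positions())+[-30,0,0,0,0,0])
im=save("top","t3");print(arm.current_t())
c=cv2.resize(im[125:285,180:400,::-1],None,fx=3.6,fy=3.6,interpolation=cv2.INTER_CUBIC);cv2.imwrite("pics/c3.png",cv2.convertScaleAbs(c,alpha=1.8,beta=10))
E
```

```text
4 segs 1.0
t 28.5333 maxF 14.956433733608948 w 0.021546186043305625 i 58
31.2833
```

View pics/c3.png

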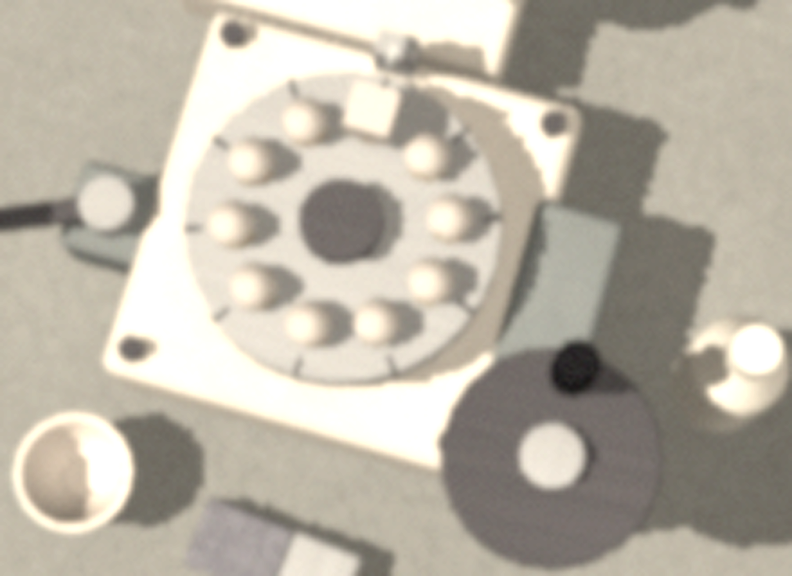

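Blank is now next to the pointer (395,70 in the crop); lever out to the left. I compare line pattern, bolts and pointer numerically, with a closer zoom.

```bash
python3 - <<'E'
from fit import *
L=[None,(293,88),(220,142),(193,229),(222,313),(298,366),(392,362),(470,304),(492,217),(460,135)]
for T in(TA,np.array([.6403,.0004])):
    a=[];
    for i,u in enumerate(L):
        if u is None: continue
        q=wz(u,.085)-T;a.append((np.arctan2(q[1],q[0])-np.radians(YAW)-i*np.pi/5+np.pi)%(2*np.pi)-np.pi)
    a=np.array(a);i=np.arange(1,10);A=np.c_[np.ones(9),np.cos(i*np.pi/5),np.sin(i*np.pi/5)]
    print(np.round(a,3),a.mean(),np.linalg.lstsq(A,a,rcond=None)[0])
b=[wz(u,.056) for u in((235,34),(554,122),(133,347))]
d=b[1]-b[0];print("yaw from bolts",np.degrees(np.arctan2(d[1],d[0]))+90);d=b[2]-b[0];print(np.degrees(np.arctan2(d[1],d[0]))-180,b)
# side
d=wz((576,367),.1)-0
im=cv2.imread("pics/t3.png")[130:175,255:325]
cv2.imwrite("pics/z3.png",cv2.convertScaleAbs(cv2.resize(im,None,fx=11,fy=11,interpolation=cv2.INTER_CUBIC),alpha=1.4))
arm_s=save("side","s3")
c=proj("side",[.70,-.02,.095]);print(c);u,v=map(int,c)
side=cv2.imread("pics/s3.png")[v-30:v+30,u-40:u+40];cv2.imwrite("pics/zs3.png",cv2.resize(side,None,fx=10,fy=10,interpolation=cv2.INTER_CUBIC))
E
```

```text
[-0.003 -0.015 -0.015 -0.023 -0.011  0.006  0.044  0.034  0.016] 0.003501523346467127 [ 0.0045489   0.00942641 -0.02609723]
[ 0.005 -0.018 -0.028 -0.042 -0.028 -0.002  0.048  0.048  0.034] 0.0018294349207020272 [ 0.00468197  0.02567278 -0.03484655]
yaw from bolts -16.728990053802292
-17.138266516836694 [array([0.75563094, 0.06067721]), array([ 0.70398089, -0.11116545]), array([0.58391533, 0.1136294 ])]
[314.89592286 188.13366124]
```

View pics/z3.png

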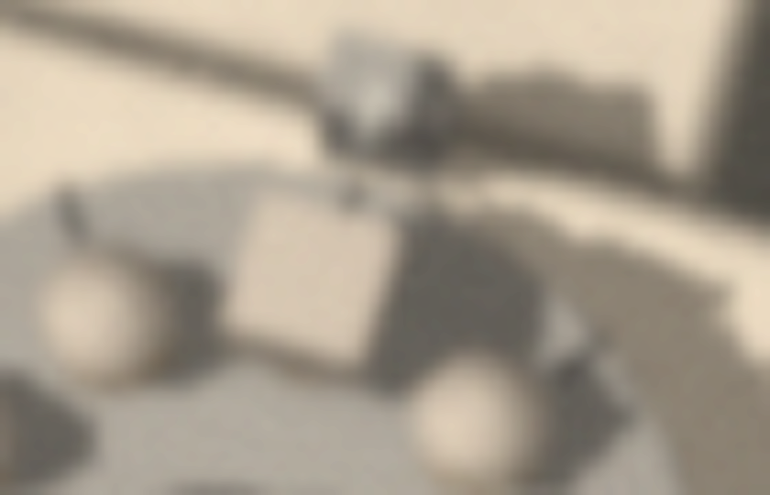

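View pics/zs3.png

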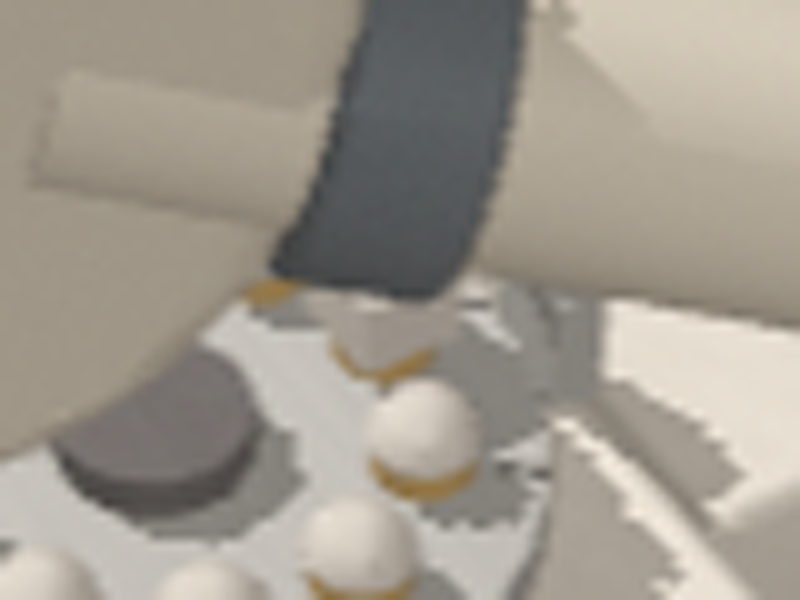

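Zoom: blank's rim line at (350,190), pillar top about (385,70), block centre about (315,275). I turn these into unit-frame positions.

```bash
python3 - <<'E'
from fit import *
y=np.radians(-16.9);r=np.array([[np.cos(y),np.sin(y)],[-np.sin(y),np.cos(y)]])
z=lambda u:(np.array(u)+.5)/11-.5+[255,130]
for n,u,h in(("line",(350,190),.085),("block",(315,275),.113),("pillar base",(390,150),.09),("pillar",(385,75),.095),("pillar top back",(365,40),.1)):
    for T in(TA,[.6403,.0004]):
        q=r@(ray("top",z(u),h)[:2]-T);print(n,np.round(q*1e3,1),round(np.arctan2(q[1],q[0]),3),end=" | ")
    print()
for p in([82.5,0,85],[86,0,90],[95,0,90],[100,0,90]):
    p=np.array(p)/1e3;w=[*(r.T@p[:2]+TA),p[2]];print(p,(proj("top",w)-[254.5,129.5])*11-.5)
E
```

```text
line [81.5  1.6] 0.02 | line [82.1  2.9] 0.035 | 
block [57.7  0. ] 0.001 | block [58.4  1.3] 0.022 | 
pillar base [88.7 -3.5] -0.039 | pillar base [89.4 -2.2] -0.025 | 
pillar [99.7  0.6] 0.006 | pillar [100.4   1.8] 0.018 | 
pillar top back [103.1   5.1] 0.049 | pillar top back [103.8   6.3] 0.061 | 
[0.0825 0.     0.085 ] [360.68908109 187.02448662]
[0.086 0.    0.09 ] [365.98811786 159.31400734]
[0.095 0.    0.09 ] [380.93948315 110.59281212]
[0.1  0.   0.09] [389.22803483  83.58336269]
```

All estimates put the line within about +0.00–0.015 rad of the pointer. I go to the clamp and check once more from the side before closing it.

```bash
python3 - <<'E'
from fit import *
p,R=knob(68,.17);R=best(p,R);arm.move_to([p[0],p[1],.24],R);arm.move_l(p,R)
save("side","s4");print(arm.current_t(),arm.current_joint_positions())
u,v=map(int,proj("side",[.71,-.02,.09]))
s=cv2.imread("pics/s4.png")[v-25:v+25,u-33:u+33];print(u,v);cv2.imwrite("pics/zs4.png",cv2.resize(s,None,fx=12,fy=12,interpolation=cv2.INTER_CUBIC))
y=np.radians(-16.9);r=np.array([[np.cos(y),np.sin(y)],[-np.sin(y),np.cos(y)]])
for q in([70,0,85],[82.5,0,85],[86,0,90],[100,0,90]):
    q=np.array(q)/1e3;w=[*(r.T@q[:2]+TA),q[2]];print(q,(proj("side",w)-[u-33,v-25])*12)
E
```

```text
34.2 [1.18886282e+01 3.51886072e+01 7.10060499e+01 1.95340889e-04
 7.37035615e+01 7.75420611e+00]
317 187
[0.07  0.    0.085] [394.80381184 325.67067955]
[0.0825 0.     0.085 ] [454.24152435 300.12341173]
[0.086 0.    0.09 ] [472.16778577 273.19988384]
[0.1  0.   0.09] [538.32389367 244.84132764]
```

View pics/zs4.png

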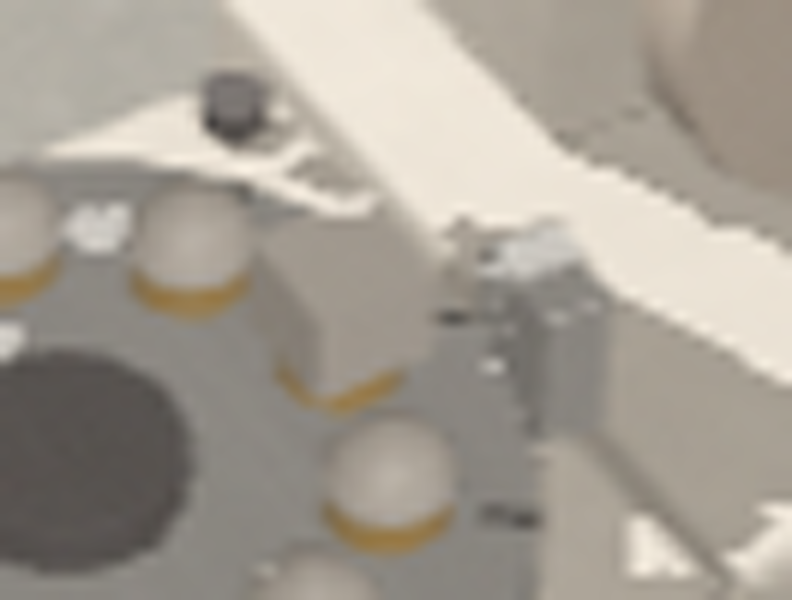

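The line is at (455,317), near the pointer, though the projection says about (454,300). I settle the offset using neighbouring lines and base bolts in one side crop.

```bash
python3 - <<'E'
import cv2
s=cv2.imread("pics/s4.png")[158:266,224:364];cv2.imwrite("pics/cs4.png",cv2.convertScaleAbs(cv2.resize(s,None,fx=5.5,fy=5.5,interpolation=cv2.INTER_CUBIC),alpha=1.2))
E
```

```text
(no output)
```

View pics/cs4.png

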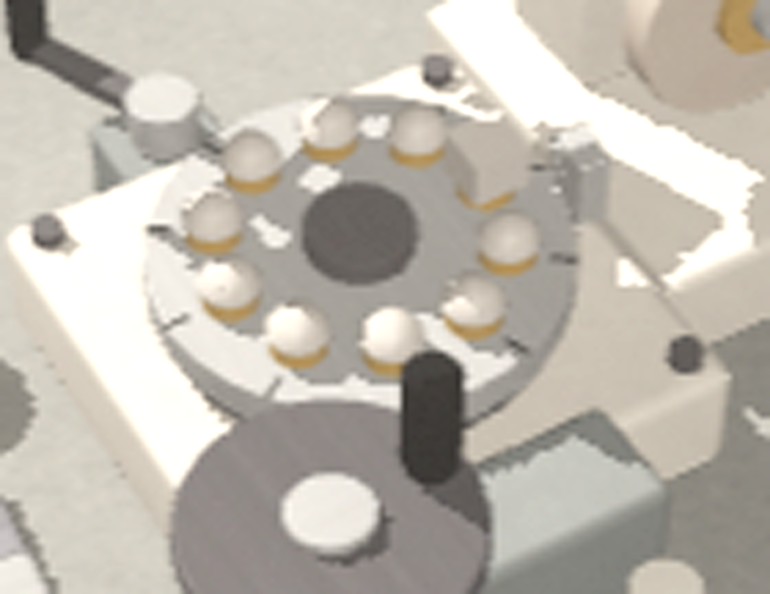

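Bolts at (437,70), (686,353), (48,232); lines at (543,167), (563,259), (516,347), (158,231), (173,322), (274,388).

```bash
python3 - <<'E'
from fit import *
P=lambda u,z:ray("side",(np.array(u)+.5)/5.5-.5+[224,158],z)[:2]
b=[P(u,.058) for u in((437,70),(686,353),(48,232))]
d1=b[1]-b[0];d2=b[0]-b[2];y1=np.degrees(np.arctan2(d1[1],d1[0]))+90;y2=np.degrees(np.arctan2(d2[1],d2[0]))
c=(b[1]+b[2])/2;print("yaw",y1,y2,"bolt centre",c,"spacing",np.linalg.norm(d1),np.linalg.norm(d2))
y=np.radians((y1+y2)/2)
lines=[(0,(543,167)),(-1,(563,259)),(-2,(516,347)),(4,(158,231)),(5,(173,322)),(6,(274,388))]
from scipy.optimize import least_squares
Q=np.array([P(u,.085) for _,u in lines]);k=np.array([i for i,_ in lines])
def res(x):
    a=x[2]+k*np.pi/5;return np.r_[(-(Q[:,0]-x[0])*np.sin(a)+(Q[:,1]-x[1])*np.cos(a))]
s=least_squares(res,[*c,y]);print("centre",s.x[:2],"angle rel yaw",s.x[2]-y,"res mm",np.round(s.fun*1e3,1))
# same with top view
L=[(1,(293,88)),(2,(220,142)),(3,(193,229)),(4,(222,313)),(5,(298,366)),(6,(392,362)),(7,(470,304)),(8,(492,217)),(9,(460,135)),(0,c2p((0,0)))]
z=(np.array((350,190))+.5)/11-.5+[255,130]
Q=np.array([wz(u,.085) for _,u in L[:-1]]+[ray("top",z,.085)[:2]]);k=np.array([i for i,_ in L])
s=least_squares(res,[*TA,-.295]);print("top centre",s.x[:2],"angle",s.x[2]-np.radians(-16.9),"res",np.round(s.fun*1e3,1))
b=[wz(u,.058) for u in((235,34),(554,122),(133,347))];print("top bolt centre",(b[1]+b[2])/2)
print("pillar side",P((580,145),.095))
E
```

```text
yaw -16.747276424613375 -16.644679002949303 bolt centre [ 6.40987137e-01 -4.65775076e-04] spacing 0.17950192626141998 0.17993164731522213
centre [ 0.64046389 -0.00065986] angle rel yaw -0.007193739781846453 res mm [-0.4  0.3  0.   0.7 -0.9  0.3]
top centre [0.64347062 0.00159703] angle 0.006036589175633655 res [-0.1  0.1  0.6 -0.3 -0.4 -0.5  1.3  0.  -1.   0.3]
top bolt centre [0.6435031  0.00115278]
pillar side [ 0.72963575 -0.03393964]
```

Both views agree the table is at 0 ± 0.007 rad, so I close the clamp.

```bash
python3 - <<'E'
from fit import *
p=np.array(arm.current_ee_pos());arm.grip(.05);p[2]=.069;arm.move_l(p,feed=.12);print(arm.current_force());arm.grip(.023)
R0=np.array(arm.current_tool_rot());s=1 if R0[:,1]@knob(68,0)[1][:,1]>0 else -1
for th in(58,48,38,28,18,8,2,-1,-3):
    q,R=knob(th,.069);arm.move_l(q,R@np.diag([s,s,1]),feed=.08);f=np.linalg.norm(arm.current_force());print(th,round(f,1),end=" ")
    if f>20:break
arm.grip(.05);q=arm.current_ee_pos();arm.move_l([q[0],q[1],.25],feed=.2)
arm.move_joints(np.array(arm.current_joint_positions())+[45,0,0,0,0,0])
im=save("top","t5");g=cv2.cvtColor(im,cv2.COLOR_RGB2GRAY)
m=(g[200:226,175:207]<25).astype(np.uint8);n,l,st,c=cv2.connectedComponentsWithStats(m);print(arm.current_t(),[(st[i,4],c[i]+[175,200]) for i in range(1,n) if st[i,4]>15],arm.current_width(),arm.current_force())
E
```

```text
[0.80900399 0.83446534 0.71561755]
58 0.8 48 0.7 38 0.8 28 0.7 18 0.8 8 0.7 2 0.7 -1 0.7 -3 0.7 42.2167 [(np.int32(58), array([196.48275862, 215.51724138]))] 0.04991278548523475 [-0.24619266  0.64267997  0.3864293 ]
```

Knob at (196.5,215.5) is slightly further in than at the start, so the clamp is fully in.

```bash
python3 -c "
from rig import arm
print(arm.sign_off(),arm.current_t())"
```

```text
the job is handed in; nothing more can be done
the job is handed in; nothing more can be done
```

The job is handed in: clamp swung out, square blank wound to the pointer (two camera views put it within about 0.007 rad), clamp back in and the arm clear at about 42 s; no verdict came back.

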